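# Clear the lid, then dial open the padlock of an instrument case and hold it up

## Task

We want to get into the instrument case: take the closed blue component box off its lid and set it, gently and squarely, on top of the column of two like boxes beside the case, then let go of it. Then open the padlock: only its last number was spun off, so turn the dial clockwise (seen from above), feeling its clicks, until its white line meets the red index mark on the shackle side, and pull the lock's body away from the staple until the shackle is fully out. Unhook the open lock from the staple and finish while still holding it in the gripper, open, level with its dial upwards, and still, at least 10 cm higher than the lid; leave the column and everything else on the bench where they are.

Things in the scene. Friction and masses are not known exactly. Their poses are not given: they have to be found in the camera images.
- case: Low steel instrument case, 300 (x) x 360 (y) x 75 mm high, dark green with two grey lid leaves that meet along a seam at x = 0 (parallel to y). It does not move. Origin: centre of its underside; z up; the lid's top is at z = 75 mm.
- staple (a point): Point on the lid's top in the middle of the staple, axes as the case's. Staple: closed loop of 5 mm round steel standing upright in this point's plane x = 0, legs centred at y = -8.5 and +8.5 mm (12 mm clear between), hole clear up to 23 mm above the lid, top at 28 mm. The hasp leaf, a steel plate 3 mm thick, lies on the lid round it, from x = -6.5 mm to +92 mm, at most 44 mm wide.
- padlock: Single-dial padlock, 0.3 kg (+-30%), lying flat on the lid, dial up, hooked in the staple. x points from body to shackle crown, z up. Origin: level with the underside, on the free leg's line, 10 mm before the body's +x face; within 3 mm of the staple's middle at the start. Body: steel block spanning x -64 to -10, y -38.5 to 11.5, z 0 to 22 mm.
- shackle_free_leg (a point): On the shackle's free leg, 11 mm above the lock's origin, moves with the shackle, axes as the lock's. Shackle: 7 mm steel U, level; free leg along x at y = 0 here, through the staple's loop; captive leg at y = -27 mm; crown ends at x = +21 mm, the free leg's tip at x = -15 mm (5 mm inside the body when shut). One staple leg stands inside the U.
- open_gap (a point): Fixed to the padlock (axes as its), 11 mm above its underside, 6.5 mm before the body's +x face: middle of the 13 mm gap that opens between that face and the free leg's tip when the shackle is fully out. To unhook: raise the lock about 5 mm (over the hasp leaf), move it along its +x until this point is in the staple's plane (about 32 mm from fully pulled), then straight up.
- lock_middle (a point): Centre of the padlock's body block (fixed to the padlock, axes as the padlock's), 11 mm above its underside. The two faces at y = +25 and -25 mm from it are flat and good to grip.
- dial_knob (a point): On the dial's axis, half-way up the gripping knob, 34 mm above the padlock's underside; fixed to the padlock, axes as the padlock's (it does not turn with the dial). Knob: black, round, fluted, 24 mm across, from 27.5 to 42 mm above the underside; below it the dial's flat skirt, 40 mm across, from 22.5 to 27.5 mm.
- lock_dial (a joint): Turn of the dial, rad, positive counter-clockwise from above; 0 = its white line points along the padlock's +x at the red index mark, where the lock opens. Starts 0.6 to 1.5 rad counter-clockwise of that: turn it clockwise. Clicks into a notch every 30 degrees, one at 0; up to 0.09 N m to turn; once let go it stays. The shackle is free only within about 9 degrees of 0.
- lock_shackle (a joint): How far the shackle is drawn out of the padlock's body, in m: 0 = shut, 0.018 = fully out. Needs about 3 N when the dial is at 0, stays where it is left; blocked (about 2 mm of play) otherwise. Pull the body along its own -x: about 10 mm of slack goes before the crown meets the staple, then 18 mm of draw.
- lid_box: The loose closed component box on the lid: blue plastic, 120 (x) x 60 (y) x 40 mm high, 0.3 kg (may differ by a third). Origin: centre of its underside, z up.
- column_top: Upper box of the column of two beside the case (left or right of it), same size and look; its top is 40 mm above its origin, 80 mm above the bench. Origin: centre of its underside.
- column_low: Lower box of that column, same size, standing on the bench. Origin: centre of its underside.
- multimeter: Yellow handheld multimeter lying on the bench, 145 (x) x 70 (y) x 36 mm; bystander. Origin: centre of its underside.
- solder_reel: Orange reel, 54 mm across, 44 mm high, standing on the bench; bystander. Origin: centre of its underside.
- flux_tin: Round tin, 60 mm across, 50 mm high, standing on the bench; bystander. Origin: centre of its underside.
Mind the look-alikes: they are no part of the job. Leave any green look-alike of the column_top alone. What is shaped like the lid_box but pink is not meant.

How it is judged:
By the outcome, as a careful person would: the job done as asked, in the order asked, and still so for the second after the job is handed in, while the arm keeps its last pose, push and grip.
It also fails if it takes over 56 s, if anything falls off the work surface, if the arm or the gripper's body presses on something with over 40 N, if the wrist force passes 120 N, or if a joint passes its speed limit or range.

## Robot

A 6-joint arm with a two-finger parallel gripper is mounted at the origin on the work surface. World frame = base frame: x ahead of the robot, y to its left, z up, the work surface at z = 0. Lengths are in m, angles in rad, forces in N, time in s.
With the tool pointing down it reaches from about 0.35 to 0.85 m from the base axis. Payload 8.1 kg.
Tool frame: the origin (TCP) lies at the very end of the fingers, on their centre line; the grasp point (between the pads) lies robot.tcp_to_grasp behind it (robot.tcp_to_grasp is the distance from the TCP to the grasp point, in m); z points along the fingers, y is the line along which they close (so a half turn about z gives the same grasp; the last joint's range is limited). The gripper opens to 93 mm and grips with 3 to 60 N. Pads are 15 mm wide; open, the fingers measure 128 mm over their backs; the gripper's body (75 mm by 188 mm) begins 65 mm behind the grasp point.
Start: joints at [1.252, 0.13, 1.488, -0, 1.523, -0.085], TCP at [0.139, 0.584, 0.219] pointing down, gripper open.
Joint ranges: [-2.96, 2.96], [-0.89, 2.26], [0.02, 2.5], [-1.34, 4.48], [0, 2.73], [-2.66, 2.66]. Speed limits (rad/s): [2.39, 2.39, 2.79, 3.14, 3.14, 3.14].

## Interface

Orientations are given as a rotation vector (axis times angle).
In Python, from plant import robot gives the robot as it stands. The module is installed in compiled form; this text tells all that it offers.
- The arm moves only by the shell command python3 -m pendant 'ROWS' [FORCE]. ROWS is JSON, a list that holds one entry, the list of rows, each a list of 5 numbers: the opening, from 0 (shut) to 1 (fully open), then the shift along the tool's x, y, z in cm, then the turn about the tool's z in degrees. In form: [[[fingers, x, y, z, roll], ...]]. A call has 1 to 8 rows; each row shifts and turns the commanded pose from where the row before left it, along the tool's axes as they then stand; what a row does not reach is not made up. A row lasts 1/10 s, in which the tool goes at most 50 mm and 8.59 degrees, less where a joint would pass 70% of its speed; a pose out of reach is approached as far as the arm can. A call is refused whole if a number of a shift passes 5 or a number of a turn 8.59, either way. A call with a gripper value outside its range is refused whole. The fingers move at their own pace and stop on an object; FORCE is the grip in N (left out, the last holds). Time passes only in rows, so rows that do not move let the fingers close. It gives the time, the measured TCP pose, the force, the opening and the grip force at its end, in the units of the state.
- robot.read_state(): the state, without advancing time (a new reading comes with each control period).
- robot.read_camera(name): name is "scene" or "top" or "wrist"; returns a dict with "img" (480x640x3 uint8, blue, green, red), "K" (3x3 intrinsics, pixels), "pose" (4x4, takes a point from camera to world coordinates). Camera axes: x right, y up, looking along -z (the intrinsics and any distortion apply to the point x, -y, -z); pixel columns grow to the right and rows downward; lengths in m; the calibration is good to about 2 mm. A picture is of the moment at which its call begins. There is no depth.
- robot.close_job(): hands the job in; it is judged then, once.
The state is a dict: "t": time; "q": joint angles; "dq": joint speeds; "joint_torque": joint torques, N m; "tool_pos": TCP position; "orientation": TCP orientation; "force": force on the tool from outside, world axes, zero at the start; "wrist_torque": the same for the moment, N m; "opening": finger opening in m; "gripper_force": force on a finger pad.
Only numpy, scipy, OpenCV 4.12 (cv2) and the standard library are available. Lean on these libraries where they do the work, as an engineer would, in place of code of your own. Each camera call takes 0.05 s, during which the arm holds its last target. There are 200 camera calls.

## Working session

There is one attempt and no reset: what is moved stays moved. The work goes in short steps, Python scripts to look and compute and a shell command to move; the robot and the scene stay as the last step left them, time stands still between calls to the robot, and variables do not carry over. Pictures are saved under pics/ and viewed, at most 10 in all, crops included, and the job is handed in when it is done.

```bash
mkdir -p pics; python3 - <<'E'
from plant import robot
import cv2,numpy as np
s=robot.read_state();print(s, robot.tcp_to_grasp)
for n in("top","scene"):
    c=robot.read_camera(n);cv2.imwrite(f"pics/{n}0.png",c["img"]);print(n,c["K"].round(1).tolist(),c["pose"].round(4).tolist(),[k for k in c])
E
```

```text
{'t': 0.0, 'q': array([ 1.25161781e+00,  1.31173132e-01,  1.48929110e+00, -3.64303463e-05,
        1.52305031e+00, -8.53820101e-02]), 'dq': array([-6.67904493e-04, -1.25438994e-03,  1.22047719e-03, -5.66184834e-04,
       -5.93484540e-05, -1.12089909e-04]), 'joint_torque': array([ 1.68454742e-03, -5.59844649e+01, -4.91760814e+01,  7.71595328e-02,
        3.55757517e-02, -1.56729816e-04]), 'tool_pos': array([0.13879586, 0.58310964, 0.21757386]), 'orientation': array([-3.66367041e-01, -3.11980269e+00,  2.96849787e-03]), 'force': array([-0.14668533,  0.59525135, -0.01953627]), 'wrist_torque': array([ 0.02419106, -0.00167183, -0.02548858]), 'gripper_force': 0.0, 'opening': 0.09292964044178555} 0.0188
top [[452.2, 0.0, 326.4], [0.0, 452.2, 243.7], [0.0, 0.0, 1.0]] [[-0.0225, 0.9814, -0.1908, 0.3208], [-0.9997, -0.0241, -0.0064, -0.0567], [-0.0109, 0.1906, 0.9816, 1.2154], [0.0, 0.0, 0.0, 1.0]] ['img', 'K', 'pose']
scene [[495.7, 0.0, 322.8], [0.0, 495.7, 229.5], [0.0, 0.0, 1.0]] [[-0.5443, -0.4267, 0.7222, 1.3688], [0.8387, -0.2944, 0.4582, 0.4816], [0.0171, 0.8551, 0.5181, 0.7244], [0.0, 0.0, 0.0, 1.0]] ['img', 'K', 'pose']
```

View pics/top0.png

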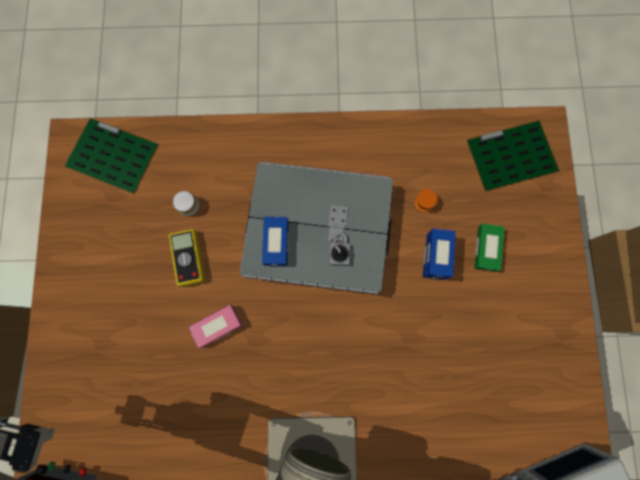

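View pics/scene0.png

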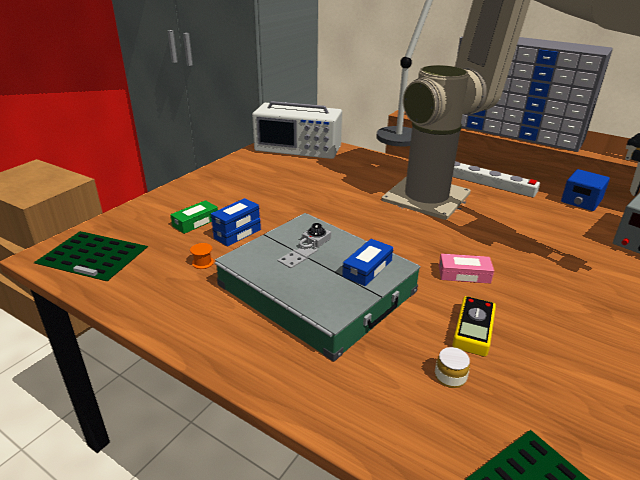

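The candidates for the lid box are, in the top view: the blue box on the lid (275,241), which is the one I want; the blue column (440,254), which is the target; the green look-alike (490,248); and the pink look-alike (215,326). The padlock is at about (340,250), with its dial dark and its crown towards the image top (+x).

```bash
cat > h.py <<'E'
import numpy as np,cv2
from scipy.spatial.transform import Rotation as R
from plant import robot
def cast(c,px,z):
    px=np.atleast_2d(np.array(px,float)); K,P=c["K"],c["pose"]
    d=np.c_[(px[:,0]-K[0,2])/K[0,0],-(px[:,1]-K[1,2])/K[1,1],-np.ones(len(px))]@P[:3,:3].T
    o=P[:3,3]; return o+d*((z-o[2])/d[:,2])[:,None]
def proj(c,p):
    P=c["pose"];q=(np.atleast_2d(p)-P[:3,3])@P[:3,:3];K=c["K"]
    return np.c_[K[0,2]-K[0,0]*q[:,0]/q[:,2],K[1,2]+K[1,1]*q[:,1]/q[:,2]]
def mask(img,lo,hi):
    return cv2.inRange(cv2.cvtColor(img,cv2.COLOR_BGR2HSV),np.array(lo),np.array(hi))
def blobs(m,amin=60):
    cs=cv2.findContours(m,cv2.RETR_EXTERNAL,cv2.CHAIN_APPROX_NONE)[0]
    return sorted([c for c in cs if cv2.contourArea(c)>amin],key=cv2.contourArea,reverse=True)
def rect(c,cnt,z):
    "min-area rect of a contour cast onto plane z: centre, sides, long-side yaw deg"
    w=cast(c,cnt.reshape(-1,2),z)[:,:2]
    (ctr,(a,b),t)=cv2.minAreaRect((w*1000).astype(np.float32))
    if b>a:a,b,t=b,a,t+90
    return np.round(ctr,1),round(a,1),round(b,1),round((t+90)%180-90,1)
def tool():
    s=robot.read_state(); r=R.from_rotvec(s["orientation"]).as_matrix()
    return s["tool_pos"],r,s
E
python3 - <<'E'
from h import *
c=robot.read_camera("top")
m=mask(c["img"],[105,120,50],[128,255,255])
for b in blobs(m):
    x=b.reshape(-1,2); print(x.mean(0).round(), rect(c,b,.115), rect(c,b,.08))
# white labels in them
w=mask(c["img"],[0,0,150],[180,70,255])
for b in blobs(w,40):
    x=b.reshape(-1,2).mean(0)
    if 180<x[1]<300 and 220<x[0]<520: print("label",x.round(), rect(c,b,.115), rect(c,b,.08))
g=mask(c["img"],[0,0,0],[180,255,60])
for b in blobs(g,40):
    x=b.reshape(-1,2).mean(0)
    if 225<x[1]<275 and 320<x[0]<360: print("dark",x.round(), rect(c,b,.115))
p,r,s=tool(); print(p,r.round(3).tolist())
cw=robot.read_camera("wrist"); P=cw["pose"]
print("wrist cam in tool: pos",(r.T@(P[:3,3]-p)).round(4),"rot",(r.T@P[:3,:3]).round(3).tolist(),cw["K"].round(1).tolist())
E
```

```text
[440. 254.] (array([ 503.7, -327.2]), 120.3, 70.0, -8.2) (array([ 509.6, -335.8]), 124.1, 72.2, -8.2)
[275. 241.] (array([545.8,  78.6]), 122.0, 61.8, -3.1) (array([553. ,  82.9]), 125.8, 63.7, -3.1)
label [274. 240.] (array([548.7,  80.4]), 58.9, 29.9, -0.2) (array([555.9,  84.8]), 60.7, 30.9, -0.2)
label [442. 252.] (array([ 507.6, -334.7]), 58.0, 28.9, -7.7) (array([ 513.6, -343.6]), 59.9, 29.8, -7.7)
label [491. 246.] (array([ 518.9, -456.2]), 56.6, 28.7, -9.7) (array([ 525.2, -468.9]), 58.4, 29.6, -9.7)
dark [340. 253.] (array([509.5, -81.7]), 38.6, 37.8, -58.4)
[0.13884298 0.58327307 0.21783966] [[-0.973, 0.232, -0.0], [0.232, 0.973, -0.001], [0.0, -0.001, -1.0]]
wrist cam in tool: pos [ 0.08    0.0005 -0.1665] rot [[0.0, 0.959, 0.284], [1.0, -0.0, -0.0], [-0.0, 0.284, -0.959]] [[358.3, 0.0, 319.8], [0.0, 358.3, 245.9], [0.0, 0.0, 1.0]]
```

```bash
python3 -m pendant '[[[1,-3.2,-2.5,-0.6,0],[1,-3.2,-2.5,-0.6,0],[1,-3.2,-2.5,-0.6,0],[1,-3.2,-2.5,-0.6,0],[1,-3.2,-2.5,-0.6,0],[1,-3.2,-2.5,-0.6,0],[1,-3.2,-2.5,-0.6,0],[1,-3.2,-2.5,-0.6,0]]]' 
python3 -m pendant '[[[1,-3.2,-2.5,-0.6,0],[1,-3.2,-2.5,0,0],[1,-3.2,-2.5,0,0],[1,-3.2,-2.5,0,0],[1,-3.2,-2.5,0,0],[1,-3.2,-2.5,0,0],[1,-3.2,-2.5,0,-6],[1,-3.2,-2.5,0,-6]]]'
python3 -m pendant '[[[1,0,0,0,0],[1,0,0,0,0],[1,0,0,0,0]]]'
cat > look.py <<'E'
import sys
from h import *
c=robot.read_camera("wrist"); cv2.imwrite(f"pics/{sys.argv[1]}.png",c["img"])
p,r,s=tool(); print("tcp",p.round(4),"yaw tool y",np.degrees(np.arctan2(r[1,1],r[0,1])).round(2),"tilt",r[:,2].round(4),"t",s["t"])
np.savez(f"pics/{sys.argv[1]}.npz",img=c["img"],K=c["K"],pose=c["pose"])
m=mask(c["img"],[105,120,50],[128,255,255])
for b in blobs(m,300): print("blue",b.reshape(-1,2).mean(0).round(), rect(c,b,.115))
for b in blobs(mask(c["img"],[0,0,150],[180,60,255]),300): print("white",b.reshape(-1,2).mean(0).round(),rect(c,b,.115),rect(c,b,.08))
E
python3 look.py w1
```

```text
t: 1.0
tool_pos: [0.3423, 0.3284, 0.2668]
orientation: [0.366, 3.12, 0.0]
force: [0.2, 1.2, 0.8]
opening: 0.0932
gripper_force: 0.0
t: 1.8
tool_pos: [0.5483, 0.0771, 0.2726]
orientation: [0.032, 3.141, 0.0]
force: [-0.2, 0.7, 0.7]
opening: 0.0931
gripper_force: 0.0
t: 2.1
tool_pos: [0.5471, 0.0793, 0.2725]
orientation: [-0.039, -3.141, -0.001]
force: [0.4, 0.3, -0.7]
opening: 0.0928
gripper_force: 0.0
tcp [0.547  0.0796 0.2727] yaw tool y 88.62 tilt [-2.e-04  2.e-04 -1.e+00] t 2.15
blue [320. 225.] (array([546. ,  80.5]), 120.1, 60.0, -1.6)
white [239. 147.] (array([492.7,  13.8]), 184.4, 86.9, 81.3) (array([495.4,   6.4]), 204.3, 96.3, 81.3)
white [380. 192.] (array([533.6, 131.6]), 125.8, 48.1, -7.7) (array([540.8, 136.9]), 139.3, 53.3, -7.7)
white [320. 229.] (array([548. ,  80.8]), 60.7, 30.9, -2.1) (array([556.7,  80.7]), 67.3, 34.2, -2.1)
white [172. 282.] (array([598.8, -64.2]), 51.2, 40.7, -8.4) (array([613. , -79.9]), 56.7, 45.1, -8.4)
white [534. 312.] (array([635.6, 291.8]), 45.9, 40.2, -89.2) (array([653.8, 314.5]), 50.9, 44.5, -89.2)
white [544. 223.] (array([546.4, 287.9]), 40.8, 29.6, -78.4) (array([554.9, 310.2]), 45.2, 32.8, -78.4)
white [219. 469.] (array([827.6, -44.8]), 158.0, 14.7, 88.6) (array([866.5, -58.5]), 175.1, 16.3, 88.6)
white [480.   9.] (array([376. , 212.7]), 51.0, 21.5, 88.6) (array([366.1, 226.9]), 56.5, 23.9, 88.6)
white [246. 299.] (array([620.6,   6.1]), 71.6, 44.6, -7.9) (array([637.1,  -2.1]), 79.3, 49.4, -7.9)
white [544. 181.] (array([507.2, 282.1]), 27.6, 27.5, 88.6) (array([511.5, 303.7]), 30.6, 30.4, 88.6)
white [171. 246.] (array([560.3, -62.4]), 42.1, 24.6, 88.6) (array([570.3, -77.9]), 46.7, 27.3, 88.6)
```

View pics/w1.png

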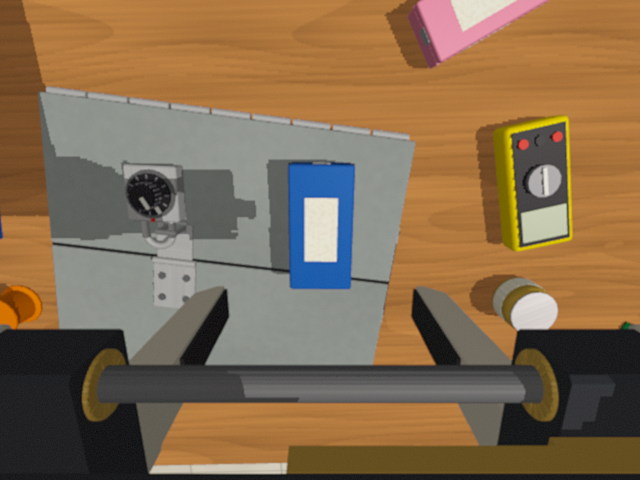

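The crop confirms the choice: the blue lid box is centred at (320,225) between the fingers and measures 120x60 mm. The lock is at (155,195) with its index side at (160,240).

```bash
python3 -m pendant '[[[1,0,0.1,4,0],[1,0,0,4,0],[1,0,0,4,0],[1,0,0,3.5,0],[1,0,0,2.2,0],[1,0,0,1,0],[1,0,0,0,0]]]'
python3 -m pendant '[[[0.5,0,0,0,0],[0.5,0,0,0,0],[0.5,0,0,0,0],[0.5,0,0,0,0],[0.5,0,0,0,0]]]' 25
```

```text
t: 2.85
tool_pos: [0.5463, 0.0805, 0.0846]
orientation: [-0.037, -3.139, 0.0]
force: [0.3, -0.5, 1.3]
opening: 0.0931
gripper_force: 0.0
t: 3.35
tool_pos: [0.548, 0.0798, 0.0863]
orientation: [0.039, 3.14, 0.0]
force: [-0.7, -0.6, 3.2]
opening: 0.0598
gripper_force: 25.0
```

```bash
python3 -m pendant '[[[0.5,0,0,-1,0],[0.5,0,0,-3,0],[0.5,0,0,-4,0],[0.5,0,0,-4,0],[0.5,0,0,-4,0],[0.5,0,-2,-2,0],[0.5,0,-4,0,0],[0.5,0,-4,0,0]]]'
python3 -m pendant '[[[0.5,0,-4,0,0],[0.5,0,-4,0,0],[0.5,0,-4,0,0],[0.5,0,-3,0,0],[0.5,0,-2,0,0],[0.5,0,0,0,0],[0.5,0,0,0,0]]]'
python3 look.py w2 | head -3
python3 - <<'E'
from h import *
c=dict(np.load("pics/w2.npz")); 
for b in blobs(mask(c["img"],[0,0,140],[180,80,255]),200):
    x=b.reshape(-1,2).mean(0)
    if x[0]<300 and cv2.contourArea(b)<6000: print(x.round(),rect(c,b,.08))
E
```

```text
t: 4.15
tool_pos: [0.5454, -0.0208, 0.2674]
orientation: [0.035, 3.139, -0.0]
force: [0.4, -1.0, -3.2]
opening: 0.0602
gripper_force: 25.0
t: 4.85
tool_pos: [0.5407, -0.1902, 0.2656]
orientation: [-0.04, -3.141, -0.001]
force: [-0.2, -0.1, -2.2]
opening: 0.06
gripper_force: 25.0
tcp [ 0.5408 -0.1896  0.2657] yaw tool y 88.6 tilt [-4.e-04  6.e-04 -1.e+00] t 4.9
blue [320. 266.] (array([ 588.9, -190.5]), 183.8, 137.5, -1.7)
blue [173. 192.] (array([ 508. , -316.5]), 106.9, 72.8, -7.3)
[163. 198.] (array([ 512.8, -343.2]), 61.3, 30.8, -7.8)
[ 55. 213.] (array([ 525. , -452.9]), 55.2, 28.4, -9.3)
```

View pics/w2.png

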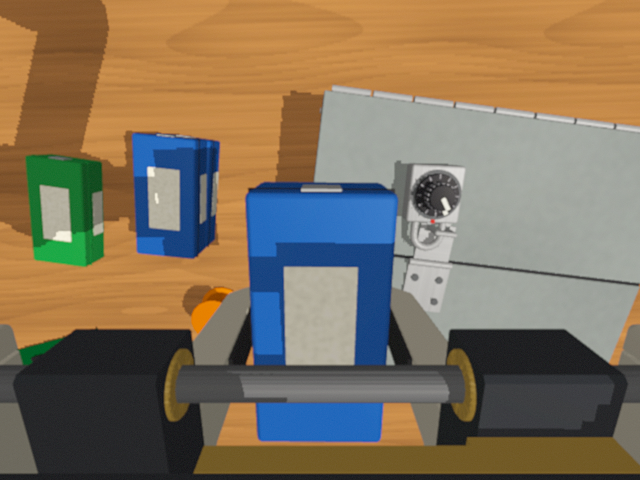

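The column label is at (163,198), and it agrees with the top view. The column's latch end faces the same way as the held box's, so I'll align label over label.

```bash
python3 -m pendant '[[[0.5,0,0,0,6.4],[0.5,0.1,-2.6,0,0],[0.5,0.2,-4,0,0],[0.5,0.2,-4,0,0],[0.5,0.1,-3,0,0],[0.5,0.1,-2,2,0],[0.5,0,0,4,0],[0.5,0,0,4,0]]]'
python3 -m pendant '[[[0.5,0,0,3,0],[0.5,0,0,1.5,0],[0.5,0,0,0.5,0],[0.5,0,0,0,0],[0.5,0,0,0,0]]]'
python3 look.py w3 | head -1
```

```text
t: 5.7
tool_pos: [0.5137, -0.3438, 0.1657]
orientation: [0.213, 3.132, -0.002]
force: [0.1, -0.8, -3.2]
opening: 0.0599
gripper_force: 25.0
t: 6.2
tool_pos: [0.5142, -0.3444, 0.118]
orientation: [0.213, 3.132, -0.003]
force: [-0.6, -1.0, -2.4]
opening: 0.0597
gripper_force: 25.0
tcp [ 0.5143 -0.3445  0.1182] yaw tool y 82.22 tilt [ 0.003  -0.0023 -1.    ] t 6.25
```

```bash
python3 -m pendant '[[[0.5,0.15,0.1,1,0],[0.5,0,0,1,0],[0.5,0,0,0.4,0],[0.5,0,0,0,0],[0.5,0,0,0,0]]]'
python3 -m pendant '[[[0.5,0,0,0.1,0],[0.5,0,0,0,0]]]'
python3 -m pendant '[[[0.5,0,0,0.1,0],[0.5,0,0,0,0]]]'
python3 -m pendant '[[[0.5,0,0,0.1,0],[0.5,0,0,0,0]]]'
```

```text
t: 6.75
tool_pos: [0.5113, -0.3424, 0.0911]
orientation: [-0.214, -3.134, -0.001]
force: [0.1, -0.4, -1.8]
opening: 0.0603
gripper_force: 25.0
t: 6.95
tool_pos: [0.5115, -0.3425, 0.0911]
orientation: [-0.214, -3.134, -0.0]
force: [-2.1, 1.3, 4.5]
opening: 0.0598
gripper_force: 25.0
t: 7.15
tool_pos: [0.5116, -0.3427, 0.0911]
orientation: [0.214, 3.134, -0.0]
force: [-5.4, 3.1, 10.8]
opening: 0.0598
gripper_force: 25.0
t: 7.35
tool_pos: [0.5117, -0.3427, 0.0911]
orientation: [0.213, 3.134, -0.001]
force: [-8.4, 5.1, 17.7]
opening: 0.0598
gripper_force: 25.0
```

```bash
python3 -m pendant '[[[0.5,0,0,-0.2,0],[0.5,0,0,-0.05,0],[0.5,0,0,0,0],[0.7,0,0,0,0],[0.8,0,0,0,0],[1,0,0,0,0],[1,0,0,0,0]]]'
python3 -m pendant '[[[1,0,0,-1,0],[1,0,0,-3,0],[1,0,0,-4,0],[1,0,0,-4,0],[1,0,0,-4,0],[1,0,0,-1,0],[1,0,0,0,0]]]'
python3 look.py w4 | head -1
python3 - <<'E'
from h import *
c=dict(np.load("pics/w4.npz"))
for b in blobs(mask(c["img"],[105,120,50],[128,255,255]),300): print("blue",b.reshape(-1,2).mean(0).round(), rect(c,b,.12))
t=robot.read_camera("top")
for b in blobs(mask(t["img"],[105,120,50],[128,255,255])): print("top",b.reshape(-1,2).mean(0).round(), rect(t,b,.12))
for b in blobs(mask(t["img"],[0,0,150],[180,70,255]),40):
    x=b.reshape(-1,2).mean(0)
    if 180<x[1]<300 and 420<x[0]<520: print("label",x.round(), rect(t,b,.12))
E
```

```text
t: 8.05
tool_pos: [0.5115, -0.3425, 0.091]
orientation: [-0.214, -3.134, -0.0]
force: [0.0, 0.5, 0.4]
opening: 0.0848
gripper_force: 0.0
t: 8.75
tool_pos: [0.5128, -0.3435, 0.2649]
orientation: [0.213, 3.13, -0.005]
force: [-0.1, 0.1, -0.1]
opening: 0.0933
gripper_force: 0.0
tcp [ 0.5119 -0.3428  0.2621] yaw tool y 82.21 tilt [ 0.0016 -0.0012 -1.    ] t 8.8
blue [321. 223.] (array([ 508.6, -341.7]), 121.8, 58.5, -8.3)
top [453. 262.] (array([ 482.4, -364.2]), 58.1, 34.3, -39.1)
label [448. 278.] (array([ 441.3, -343.9]), 37.9, 14.7, 14.4)
```

View pics/w4.png

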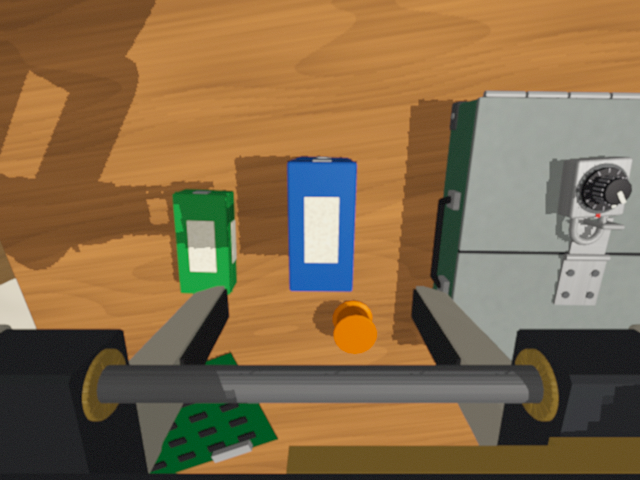

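The box sits squarely on the column at (321,223) and hides the box below it. Next is the lock.

```bash
python3 -m pendant '[[[1,0.4,2,0,0],[1,0.4,4,0,0],[1,0.4,4,0,0],[1,0.4,4,0,0],[1,0.4,4,0,0],[1,0.4,4,0,0],[1,0.4,3,1,0],[1,0,1.2,1,0]]]'
python3 -m pendant '[[[1,0,0,0,0],[1,0,0,0,0]]]'
python3 look.py w5 | head -1
python3 - <<'E'
from h import *
c=dict(np.load("pics/w5.npz"));print(robot.read_state()["q"].round(2))
cv2.imwrite("pics/w5c.png",cv2.resize(c["img"][120:340,220:430],None,fx=2.7,fy=2.7,interpolation=cv2.INTER_CUBIC))
red=blobs(mask(c["img"],[0,150,90],[8,255,255])|mask(c["img"],[172,150,90],[180,255,255]),3)
for b in red: print("red",b.reshape(-1,2).mean(0).round(1),cast(c,b.reshape(-1,2).mean(0),.0975)[0].round(4))
for b in blobs(mask(c["img"],[0,0,0],[180,255,55]),100):
    (x,y),r=cv2.minEnclosingCircle(b)
    if y<340 and 200<x<440: print("dark",round(x),round(y),round(r,1),cv2.contourArea(b),cast(c,[x,y],.1025)[0].round(4),rect(c,b,.1025))
E
```

```text
t: 9.65
tool_pos: [0.5183, -0.0764, 0.2388]
orientation: [-0.209, -3.132, -0.002]
force: [-0.5, -0.4, 0.3]
opening: 0.0932
gripper_force: 0.0
t: 9.85
tool_pos: [0.5187, -0.0798, 0.2397]
orientation: [-0.213, -3.132, 0.0]
force: [0.1, -0.1, 0.7]
opening: 0.093
gripper_force: 0.0
tcp [ 0.5191 -0.0803  0.2405] yaw tool y 82.16 tilt [-1.4e-03 -2.0e-04 -1.0e+00] t 9.9
[-0.25 -0.08  1.66 -0.    1.56 -1.68]
red [319.5 254.5] [ 0.5377 -0.0821  0.0975]
dark 317 227 22.9 1139.0 [ 0.5113 -0.0811  0.1025] (array([512.1, -81.2]), 39.3, 37.6, 82.2)
```

View pics/w5c.png

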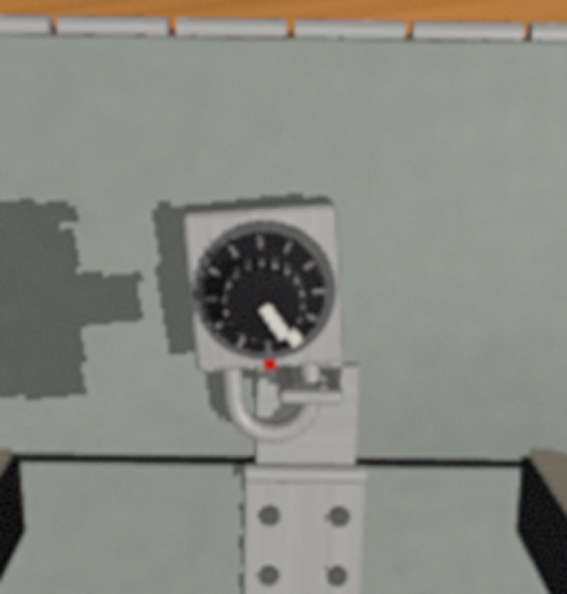

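```bash
python3 - <<'E'
from h import *
c=dict(np.load("pics/w5.npz"))
f=lambda a:np.array(a,float)/2.7+[220,120]
B=cast(c,f([(187,212),(332,203),(340,360),(200,368)]),.097)[:,:2]; print((B*1000).round(1), "yaw top edge",np.degrees(np.arctan2(*(B[1]-B[0])[::-1]))-90,"sides",[np.degrees(np.arctan2(*(B[j]-B[i])[::-1])) for i,j in((0,3),(1,2))])
# dial skirt circle, white line and ticks
d=cast(c,[317,227],.1025)[0]
w=[b for b in blobs(mask(c["img"],[0,0,185],[180,60,255]),6)]
for b in w:
    x=b.reshape(-1,2)
    if abs(x[:,0].mean()-325)<14 and abs(x[:,1].mean()-236)<14:
        pts=np.argwhere(cv2.drawContours(np.zeros((480,640),np.uint8),[b],-1,1,-1))[:,::-1]
        W=cast(c,pts,.117)[:,:2]*1000; u,s,v=np.linalg.svd(W-W.mean(0)); print("line",pts.mean(0),W.mean(0).round(1),"dir",np.degrees(np.arctan2(v[0][1],v[0][0])),s[:2], len(pts))
print("line by hand",(cast(c,f([(262,308),(288,337)]),.117)*1000).round(1),"skirt",(cast(c,f([(297,344),(262,288),(269,364)]),.1025)*1000).round(1))
E
```

```text
[[ 483.9 -101.2]
 [ 487.3  -54.8]
 [ 540.   -58.3]
 [ 536.5 -105.3]] yaw top edge -4.217482091228874 sides [np.float64(-4.397729409278894), np.float64(-3.824035953322875)]
line [323.33333333 240.5       ] [519.8 -76.4] dir 36.484297699510954 [33.30713492  7.68138921] 60
line by hand [[513.6 -80.9 117. ]
 [523.9 -74.1 117. ]] skirt [[530.9 -71.8 102.5]
 [510.7 -80.6 102.5]
 [536.5 -81.8 102.5]]
```

```bash
python3 -m pendant '[[[0.6,0.7,-0.15,2,0],[0.5,0,0,4,0],[0.45,0,0,4,0],[0.45,0,0,2,0],[0.45,0,0,1,0],[0.45,0,0,0,0],[0.45,0,0,0,0]]]'; python3 look.py w6 | head -1
```

```text
t: 10.6
tool_pos: [0.5132, -0.0806, 0.1126]
orientation: [0.215, 3.132, -0.001]
force: [0.2, 0.7, 0.1]
opening: 0.0435
gripper_force: 0.0
tcp [ 0.5135 -0.0805  0.1131] yaw tool y 82.17 tilt [ 2.8e-03 -8.0e-04 -1.0e+00] t 10.65
```

```bash
python3 -m pendant '[[[0.45,0.1,0,0.4,0],[0.45,0,0,0.4,0],[0.45,0,0,0,0],[0.2,0,0,0,0],[0.2,0,0,0,0],[0.2,0,0,0,0],[0.2,0,0,0,0]]]' 25; python3 look.py w7 | head -1; python3 -c "
from plant import robot;print(robot.read_state()['wrist_torque'])"
```

```text
t: 11.35
tool_pos: [0.5113, -0.0796, 0.1033]
orientation: [0.214, 3.134, -0.0]
force: [0.5, -0.2, 0.7]
opening: 0.0235
gripper_force: 25.0
tcp [ 0.5113 -0.0797  0.1033] yaw tool y 82.2 tilt [ 2.e-04 -2.e-04 -1.e+00] t 11.4
[-0.04020571  0.01995491  0.03897185]
```

```bash
cat > tq.py <<'E'
from h import *
p,r,s=tool();print("yaw",np.degrees(np.arctan2(r[1,1],r[0,1])).round(2),"tz",s["wrist_torque"].round(3),"op",round(s["opening"],4),"t",s["t"])
E
python3 -m pendant '[[[0.2,0,0,0,6],[0.2,0,0,0,6],[0.2,0,0,0,0]]]' | grep force:; python3 tq.py
python3 -m pendant '[[[0.2,0,0,0,5],[0.2,0,0,0,0]]]'| grep force:; python3 tq.py
python3 -m pendant '[[[0.2,0,0,0,4],[0.2,0,0,0,0]]]'| grep force:; python3 tq.py
python3 -m pendant '[[[0.2,0,0,0,4],[0.2,0,0,0,0]]]'| grep force:; python3 tq.py
python3 -m pendant '[[[0.2,0,0,0,4],[0.2,0,0,0,0]]]'| grep force:; python3 tq.py
python3 -m pendant '[[[0.2,0,0,0,3],[0.2,0,0,0,0]]]'| grep force:; python3 tq.py
```

```text
force: [-1.0, 4.5, 2.2]
gripper_force: 25.0
yaw 70.13 tz [0.877 0.107 0.224] op 0.0235 t 11.7
force: [0.2, 3.4, 1.4]
gripper_force: 25.0
yaw 65.3 tz [ 0.557 -0.056  0.045] op 0.0232 t 11.9
force: [0.6, 2.3, 1.2]
gripper_force: 25.0
yaw 61.36 tz [ 0.362 -0.11   0.01 ] op 0.0234 t 12.1
force: [1.1, 0.9, 1.2]
gripper_force: 25.0
yaw 57.36 tz [ 0.122 -0.101  0.002] op 0.0235 t 12.3
force: [-0.1, -0.5, 1.6]
gripper_force: 25.0
yaw 53.37 tz [ 0.029 -0.054 -0.05 ] op 0.0231 t 12.5
force: [0.6, 1.0, 1.6]
gripper_force: 25.0
yaw 50.39 tz [ 0.023 -0.08  -0.033] op 0.0233 t 12.7
```

```bash
python3 -m pendant '[[[0.5,0,0,0,0],[0.5,0,0,0,0],[0.5,0,0,0,0],[0.5,0,0,-2,0],[0.5,0,0,-4,0],[0.7,0,0,-4,0],[0.7,0,0,0,0],[0.7,0,0,0,0]]]'; python3 look.py w8 | head -1
python3 - <<'E'
from h import *
c=dict(np.load("pics/w8.npz"));p=[.512,-.0808,.1025];x,y=proj(c,p)[0].astype(int);print(x,y)
cv2.imwrite("pics/w8c.png",cv2.resize(c["img"][y-80:y+80,x-80:x+80],None,fx=3.7,fy=3.7,interpolation=cv2.INTER_CUBIC))
E
```

```text
t: 13.5
tool_pos: [0.512, -0.0799, 0.2043]
orientation: [1.067, 2.952, 0.0]
force: [-0.0, -0.2, -1.1]
opening: 0.0634
gripper_force: 0.0
tcp [ 0.511  -0.0796  0.2026] yaw tool y 50.24 tilt [-4.e-04  0.e+00 -1.e+00] t 13.55
318 247
```

View pics/w8c.png

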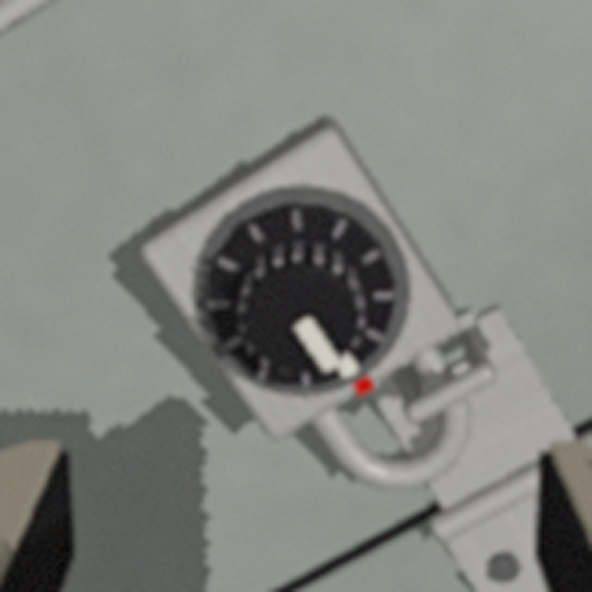

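The white line, ending at about (347,365) in the crop, points at the red mark at (363,385). The angles are 33° and 34°, so they agree within 2°. Next is the body's pose for the grip.

```bash
python3 - <<'E'
from h import *
c=dict(np.load("pics/w8.npz"))
f=lambda a:np.array(a,float)/3.7+[238,167]
B=cast(c,f([(145,245),(330,122),(458,305),(278,437)]),.097)[:,:2]; print((B*1000).round(1),B.mean(0))
for i,j in((0,1),(3,2),(0,3),(1,2)): print(np.degrees(np.arctan2(*(B[j]-B[i])[::-1])),np.linalg.norm(B[i]-B[j]))
S=cast(c,f([(300,292),(347,365),(363,385)]),.1025);S[2]=cast(c,f([(363,385)]),.0975);K=cast(c,f([(303,322),(335,368)]),.117)
a=lambda v:np.degrees(np.arctan2(v[1],v[0])); print("skirt",a(S[1]-S[0]),"red",a(S[2]-S[0]),"knob line",a(K[1]-K[0]),S*1000)
E
```

```text
[[ 483.5  -99.6]
 [ 488.4  -52.6]
 [ 536.8  -56.6]
 [ 535.5 -106.3]] [ 0.51103545 -0.07876562]
84.10865883503934 0.047298092777147936
88.4749842678675 0.04972116100955616
-7.267818741141003 0.0523606665793763
-4.686887732354943 0.04857086688180839
skirt -8.103232313845714 red -8.540893769597133 knob line -6.241747994814236 [[511.42943047 -79.87918101 102.5       ]
 [530.45224462 -82.5876233  102.5       ]
 [537.81477907 -83.8417525   97.5       ]]
```

```bash
python3 -m pendant '[[[1,0,0,0,-8.5],[1,0,0,0,-8.5],[1,0,0,0,-8.5],[1,0,0,0,-8.5],[1,0,0,2,0],[1,0,0,4,0],[1,0,0,4,0],[1,0,0,1.2,0]]]' >/dev/null; python3 -m pendant '[[[1,0,0,0,0],[1,0,0,0,0]]]'; python3 tq.py
```

```text
t: 14.55
tool_pos: [0.5116, -0.0797, 0.092]
orientation: [0.159, 3.137, -0.0]
force: [-0.0, 0.6, 1.0]
opening: 0.0932
gripper_force: 0.0
yaw 84.21 tz [ 0.004 -0.009  0.001] op 0.0932 t 14.55
```

```bash
python3 -m pendant '[[[1,0,0,0.6,0],[1,0,0,0.4,0],[1,0,0,0,0],[0.4,0,0,0,0],[0.4,0,0,0,0],[0.4,0,0,0,0],[0.4,0,0,0,0],[0.4,0,0,0,0]]]' 45; python3 tq.py
```

```text
t: 15.35
tool_pos: [0.5113, -0.0796, 0.0812]
orientation: [0.159, 3.138, -0.0]
force: [1.3, 0.4, 0.3]
opening: 0.0576
gripper_force: 0.0
yaw 84.21 tz [0.037 0.013 0.008] op 0.0576 t 15.35
```

```bash
python3 -m pendant '[[[0.4,0,0,0,0],[0.4,0,0,0,0],[0.4,0,0,0,0]]]' 45; python3 tq.py
```

```text
t: 15.65
tool_pos: [0.5113, -0.0797, 0.0812]
orientation: [0.159, 3.138, -0.0]
force: [0.5, -0.2, 0.8]
opening: 0.0498
gripper_force: 44.9
yaw 84.2 tz [-0.108  0.038  0.029] op 0.0498 t 15.65
```

```bash
for i in 1; do python3 -m pendant '[[[0.4,0,0,-0.15,0],[0.4,0.4,0,0,0],[0.4,0.4,0,0,0],[0.4,0,0,0,0]]]'|sed -n 2,4p; done
python3 -m pendant '[[[0.4,0.3,0,0,0],[0.4,0,0,0,0]]]'|sed -n 2,4p
python3 -m pendant '[[[0.4,0.3,0,0,0],[0.4,0,0,0,0]]]'|sed -n 2,4p
```

```text
tool_pos: [0.5024, -0.0786, 0.0822]
orientation: [-0.159, -3.137, -0.0]
force: [0.4, -0.4, -2.3]
tool_pos: [0.5001, -0.0784, 0.0827]
orientation: [0.159, 3.137, 0.0]
force: [-0.0, 1.0, -2.3]
tool_pos: [0.4974, -0.0781, 0.0828]
orientation: [0.159, 3.137, 0.0]
force: [2.7, 0.7, -2.7]
```

```bash

python3 -m pendant '[[[0.4,0.3,0,0,0],[0.4,0.3,0,0,0],[0.4,0,0,0,0]]]'|sed -n 2,4p
python3 -m pendant '[[[0.4,0.3,0,0,0],[0.4,0.3,0,0,0],[0.4,0,0,0,0]]]'|sed -n 2,4p
```

```text
tool_pos: [0.491, -0.0774, 0.0827]
orientation: [-0.159, -3.137, -0.0]
force: [1.3, 1.2, -2.7]
tool_pos: [0.4849, -0.0768, 0.0826]
orientation: [-0.159, -3.137, -0.0]
force: [2.5, 1.6, -1.9]
```

```bash
python3 tq.py
python3 -m pendant '[[[0.4,0.2,0,0,0],[0.4,0,0,0,0]]]'|sed -n 2,4p
python3 -m pendant '[[[0.4,0.2,0,0,0],[0.4,0,0,0,0]]]'|sed -n 2,4p
```

```text
yaw 84.21 tz [ 0.339 -0.246  0.107] op 0.0498 t 17.05
tool_pos: [0.4832, -0.0767, 0.0826]
orientation: [-0.159, -3.138, -0.0]
force: [2.3, 2.8, -2.8]
tool_pos: [0.482, -0.0766, 0.0829]
orientation: [0.159, 3.136, 0.0]
force: [5.3, 2.2, -5.2]
```

```bash

python3 -m pendant '[[[0.4,0.2,0,0,0],[0.4,0,0,0,0]]]'|sed -n 2,4p
python3 -m pendant '[[[0.4,0.1,0,0,0],[0.4,0,0,0,0]]]'|sed -n 2,4p; python3 look.py w9|head -1;python3 - <<'E'
from h import *
c=dict(np.load("pics/w9.npz"));x,y=proj(c,[.515,-.08,.09])[0].astype(int);print(x,y)
x0,y0=x-100,min(max(y-100,0),280)
cv2.imwrite("pics/w9c.png",cv2.resize(c["img"][y0:y0+200,x0:x0+200],None,fx=3,fy=3,interpolation=cv2.INTER_CUBIC))
E
```

```text
tool_pos: [0.4816, -0.0764, 0.0835]
orientation: [0.159, 3.133, -0.0]
force: [12.5, 2.0, -6.8]
tool_pos: [0.4812, -0.0762, 0.0838]
orientation: [0.158, 3.131, 0.0]
force: [13.9, 3.9, -6.5]
tcp [ 0.4812 -0.0762  0.0837] yaw tool y 84.21 tilt [ 6.2e-03 -3.0e-04 -1.0e+00] t 17.9
317 368
```

View pics/w9c.png

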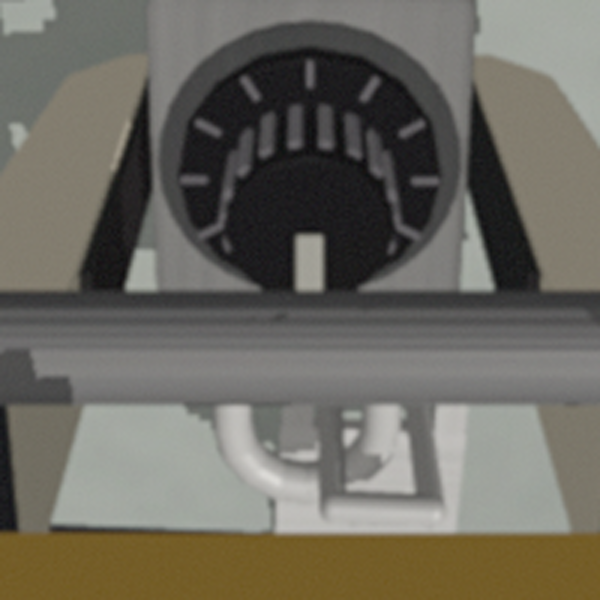

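The body is gripped and drawn out 30 mm to a hard stop. The crown at (300,470) is hooked on the staple, and the free leg is centred in the loop. Now I'll relax, raise and move forward.

```bash

python3 -m pendant '[[[0.4,-0.3,0,0,0],[0.4,-0.1,0,-0.2,0],[0.4,0,0,-0.2,0],[0.4,0,0,0,0]]]'|sed -n 2,4p
python3 -m pendant '[[[0.4,-0.4,0,0,0],[0.4,-0.5,0,0,0],[0.4,-0.5,0,0,0],[0.4,0,0,0,0]]]'|sed -n 2,4p; python3 tq.py
```

```text
tool_pos: [0.4823, -0.0767, 0.0869]
orientation: [-0.159, -3.137, 0.0]
force: [2.2, 1.7, -1.4]
tool_pos: [0.4968, -0.0783, 0.0866]
orientation: [-0.159, -3.138, 0.0]
force: [-0.6, 0.5, -3.0]
yaw 84.2 tz [0.011 0.045 0.039] op 0.0495 t 18.7
```

```bash

python3 -m pendant '[[[0.4,-0.5,0,0,0],[0.4,-0.5,0,0,0],[0.4,-0.5,0,0,0],[0.4,-0.2,0,0,0],[0.4,0,0,0,0],[0.4,0,0,0,0]]]'|sed -n 2,4p; python3 look.py w10|head -1;python3 - <<'E'
from h import *
c=dict(np.load("pics/w10.npz"));x,y=317,400
cv2.imwrite("pics/w10c.png",cv2.resize(c["img"][270:470,217:417],None,fx=3,fy=3,interpolation=cv2.INTER_CUBIC))
s=robot.read_camera("scene");x,y=proj(s,[.545,-.08,.09])[0].astype(int)
cv2.imwrite("pics/s10c.png",cv2.resize(s["img"][y-50:y+50,x-60:x+60],None,fx=6,fy=6,interpolation=cv2.INTER_CUBIC))
E
```

```text
tool_pos: [0.5131, -0.0798, 0.0865]
orientation: [-0.159, -3.137, -0.0]
force: [0.5, -0.7, -2.6]
tcp [ 0.5131 -0.0797  0.0866] yaw tool y 84.21 tilt [-2.e-04  1.e-04 -1.e+00] t 19.35
```

View pics/s10c.png

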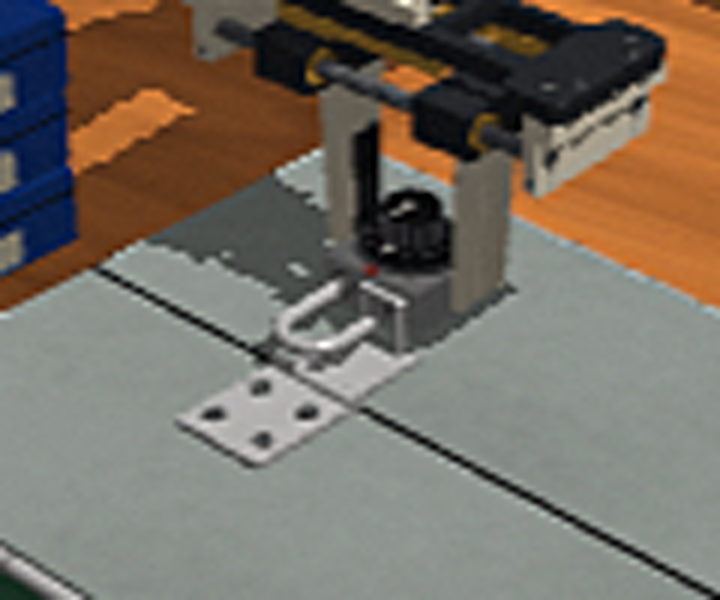

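The shackle is out, its free-leg tip at (375,322) is in front of the staple loop at (385,315), and force is low. I'll lift gently while feeling.

```bash
for i in 1; do
python3 -m pendant '[[[0.4,-0.1,0,-0.3,0],[0.4,0,0,-0.3,0],[0.4,0,0,0,0]]]'|sed -n 2,4p
python3 -m pendant '[[[0.4,0,0,-0.2,0],[0.4,0,0,-0.2,0],[0.4,0,0,0,0]]]'|sed -n 2,4p; done; python3 tq.py
```

```text
tool_pos: [0.5147, -0.08, 0.0935]
orientation: [0.159, 3.136, -0.0]
force: [-0.4, 0.2, -2.6]
tool_pos: [0.5145, -0.0799, 0.0971]
orientation: [0.159, 3.137, -0.0]
force: [-0.8, -0.1, -2.5]
yaw 84.2 tz [ 0.047 -0.011 -0.009] op 0.0495 t 20.0
```

```bash
python3 -m pendant '[[[0.4,0,0,-1,0],[0.4,0,0,-2,0],[0.4,0,0,-3,0],[0.4,0,0,-3,0],[0.4,0,0,-3,0],[0.4,0,0,-2.5,0],[0.4,0,0,-1.5,0],[0.4,0,0,-0.5,0]]]'|sed -n 2,4p
python3 -m pendant '[[[0.4,0,0,0,0],[0.4,0,0,0,0],[0.4,0,0,0,0],[0.4,0,0,0,0],[0.4,0,0,0,0]]]'; python3 tq.py; python3 - <<'E'
from h import *
s=robot.read_camera("scene");x,y=proj(s,[.53,-.17,.2])[0].astype(int)
cv2.imwrite("pics/s11c.png",cv2.resize(s["img"][y-70:y+105,x-110:x+110],None,fx=3.4,fy=3.4,interpolation=cv2.INTER_CUBIC))
E
```

```text
tool_pos: [0.5151, -0.0801, 0.264]
orientation: [0.159, 3.134, -0.001]
force: [0.6, -0.4, -3.3]
t: 21.3
tool_pos: [0.5139, -0.0798, 0.2608]
orientation: [-0.159, -3.136, -0.0]
force: [-0.5, 0.6, -2.5]
opening: 0.0496
gripper_force: 44.9
yaw 84.21 tz [ 0.024  0.043 -0.061] op 0.0496 t 21.3
```

View pics/s11c.png

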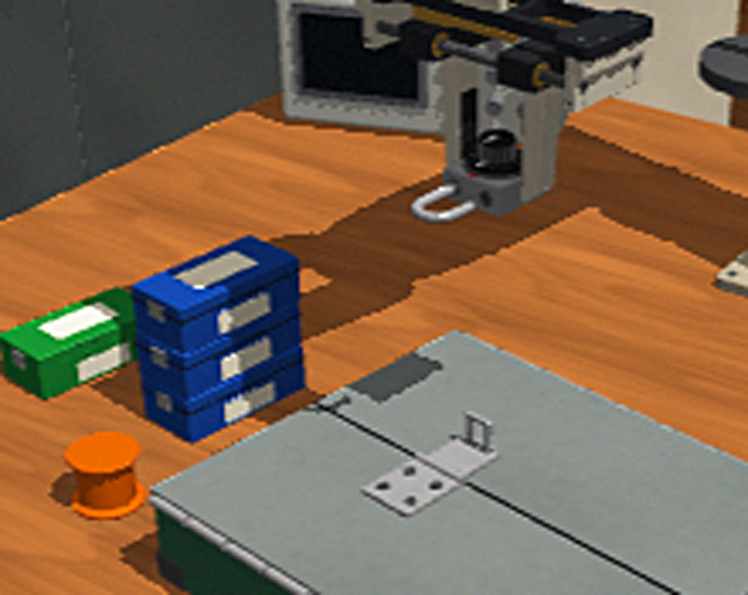

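The open lock, at (490,185), hangs level and free. The staple at (478,435) is empty, and the three-box column at (220,335) is square.

```bash
python3 -c "
from plant import robot;print(abs(robot.read_state()['dq']).max(),robot.close_job())"
```

```text
the job is handed in; nothing more can be done
0.0032679282860567094 None
```

I handed the job in at about 21 s of the 56 s allowed: the blue box is released squarely on the column, and the padlock is open, unhooked and held level and still, dial up, about 18 cm above the lid; no verdict came back.

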